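# Nudge the scale's weighing pan back onto its two pins

### The arm

A 6-joint arm with a two-finger parallel gripper is mounted at the origin on the work surface. World frame = base frame: x ahead of the robot, y to its left, z up, the work surface at z = 0. Lengths are in m, angles in degrees, forces in N, time in s.
With the tool pointing down it reaches from about 0.3 to 0.875 m from the base axis. Payload 6.4 kg.
Tool frame: the origin (TCP) lies at the very end of the fingers, on their centre line; the grasp point (between the pads) lies 19 mm behind it (arm.grasp_offset is the distance from the TCP to the grasp point, in m); x points along the fingers, y is the direction in which the jaws open and shut, and the axes are right-handed (so a half turn about x gives the same grasp; the last joint's range is limited). The gripper opens to 88 mm and grips with 3 to 60 N. Pads are 18 mm wide; open, the fingers measure 123 mm over their backs; the gripper's body (75 mm by 187 mm) begins 45 mm behind the grasp point.
Start: joints at [-79.658, 10.359, 92.074, -0, 77.567, -11.82], TCP at [0.217, -0.533, 0.239] pointing down, gripper open.
Joint ranges: [-171.53, 171.53], [-51.25, 118.39], [17.06, 147.69], [-65.23, 245.23], [0, 150.52], [-178.68, 178.68]. Speed limits (degrees/s): [147.25, 147.25, 172.46, 180, 180, 180].

### API

Orientations are given as a 3x3 rotation matrix whose columns are the frame's x, y, z axes.
In Python, from rig import arm gives the robot as it stands.
- The arm moves only by the tool apply_moves, never from a script. Its argument "targets" is text: rows parted by semicolons, each of 7 numbers parted by spaces: the closure, from -1 (fully open) to 1 (shut), then the shift along the tool's x, y, z in cm, then the turn, a rotation vector about the tool's x, y, z in degrees. In form: gripper dx dy dz wx wy wz; .... A call has 1 to 8 rows; each row is the pose to reach, as a shift and turn from the pose measured when the call began, along the tool's axes at that moment; what a row does not reach only later rows make up. A row lasts 1/8 s, in which the tool goes at most 62.5 mm and 10.7 degrees, less where a joint would pass 70% of its speed; a pose out of reach is approached as far as the arm can. A call with a gripper value outside its range is refused whole. The fingers move at their own pace and stop on an object; "grip_force" is the grip in N (left out, the last holds). Time passes only in rows, so rows that repeat a pose let the fingers close. It gives the time, the measured TCP pose, the force and the opening at its end, in the units of the state.
- arm.read_state(): the state, without advancing time (a new reading comes with each control period).
- arm.capture(name): name is "scene" or "top" or "wrist"; returns a dict with "frame" (384x512x3 uint8, red, green, blue), "K" (3x3 intrinsics, pixels), "T" (4x4, takes a point from camera to world coordinates); the wrist camera has in their place "T_tool_cam" (4x4, takes a point from camera to tool coordinates, whose origin is the TCP and whose axes are the tool frame's). Camera axes: x right, y up, looking along -z (the intrinsics and any distortion apply to the point x, -y, -z); pixel columns grow to the right and rows downward; lengths in m; the calibration is good to about 2 mm. A picture is of the moment at which its call begins: read the wrist's pose just before it. There is no depth.
- arm.hand_in(): hands the job in, once; it reports no verdict.
The state is a dict: "time": time; "joints": joint angles; "joint_velocities": joint speeds; "joint_torque": joint torques, N m; "tcp_pos": TCP position; "tool_rot": TCP orientation; "contact_force": force on the tool from outside, world axes, zero at the start; "wrist_torque": the same for the moment, N m; "opening": finger opening in m.
Only numpy, scipy, OpenCV 4.12 (cv2) and the standard library are available. Lean on these libraries where they do the work, as an engineer would, in place of code of your own. Each camera call takes 0.05 s, during which the arm holds its last target.

### The job

The weighing pan of the shop scale has been knocked out of place and is riding on top of its two locating pins. Nudge it sideways with the fingers, without lifting it, until both its holes drop over the pins and it lies flat and fully down in the scale's well. Then draw back, leaving everything else on the counter where it is.

Things in the scene. Friction and masses are not known exactly. Their poses are not given: they have to be found in the camera images.
- scale: White counter scale, fixed. Origin on the counter under the well's centre; x from the console across the well to the far side, y left, z up. Housing 250 (x) x 300 (y) mm; its flat white top rim is 65 mm above the counter, round a black well of 196 (x) x 236 (y) mm, 10 mm deep, centred on the origin. A console at most 50 mm high stretches from x = -125 to -191 mm.
- well (a point): Centre of the well's floor, 55 mm above the counter: here the middle of the pan's underside lies when seated, with pan and scale axes parallel (8 mm gap to the well's walls all round). Seated, the pan's rim top is 77 mm above the counter. As the pan nears its seat, one side may dip into the well first.
- pin_a (a point): Top of a fixed brass pin at x = +40, y = +65 mm from the well's centre in the scale's axes. Pin 12 mm in diameter, 10 mm high from the well's floor, so level with the white rim (65 mm above the counter); its top 4 mm taper to 6 mm.
- pin_b (a point): Top of the other, equal pin, at x = -40, y = -65 mm from the well's centre; 65 mm above the counter.
- pan: Loose metal pan, about 0.5 kg, 180 (x) x 220 (y) mm outside, floor 4 mm thick, upright rim 3 mm thick all round, 22 mm high from the underside. Origin: centre of underside, axes along its sides. Starts level on the scale's white rim and the pins' tops, underside 65 mm above the counter, 16 to 32 mm off its seat towards the console (scale -x), up to 30 mm sideways, turned up to 0.15 rad.
- hole_a (a point): Centre of one through hole, 18 mm in diameter, at the upper face of the pan's floor, at x = +40, y = +65 mm in the pan's axes; belongs over pin_a.
- hole_b (a point): Centre of the other, equal hole, at x = -40, y = -65 mm in the pan's axes; belongs over pin_b.
- jar_red: Bystander: small sweet jar, amber with a red lid, 64 mm across, 95 mm tall, standing just beside the scale on its +y side; origin at the centre of its underside.
- carton: Bystander: small red carton 55 x 24 x 85 mm tall, standing just beside the scale on its -y side; origin at the centre of its underside.
- jar_green: Bystander: clear jar with a green lid, 90 mm across, 130 mm tall; origin at the centre of its underside.
- jar_orange: Bystander: amber jar with an orange lid, 90 mm across, 130 mm tall; origin at the centre of its underside.
- mug: Bystander: blue mug, 76 mm across, 90 mm tall; origin at the centre of its underside.
- tin: Bystander: tin with a yellow label, 70 mm across, 80 mm tall; origin at the centre of its underside.
- calculator: Bystander: grey desk calculator lying flat, 150 x 100 x 22 mm; origin at the centre of its underside.

How it is judged:
By the outcome, as a careful person would: the job done as asked, in the order asked, and still so for the second after the job is handed in, with the robot touching nothing.
It also fails if it takes over 51 s, if anything falls off the work surface, if the arm or the gripper's body presses on something with over 40 N, if the wrist force passes 120 N, or if a joint passes its speed limit or range.

## Working session

There is one attempt and no reset: what is moved stays moved. The work goes in short steps, Python scripts to look and compute and a tool call to move; the robot and the scene stay as the last step left them, time stands still between calls to the robot, and variables do not carry over. Pictures are saved under pics/ and viewed, and the job is handed in when it is done.

Besides the shell and the picture viewer there is one more tool, called after "Emit:" as name(argument=value, ...) on one line, values as JSON. apply_moves: Moves the arm, as the interface text tells. Its arguments: {"type":"object","properties":{"targets":{"type":"string"},"grip_force":{"type":"number"}},"required":["targets"]}

```bash
mkdir -p pics; ls; python3 - <<'E'
from rig import arm
import cv2,numpy as np
s=arm.read_state();print(s)
for n in ("scene","top","wrist"):
    c=arm.capture(n);cv2.imwrite(f"pics/{n}0.png",c["frame"][:,:,::-1]);np.savez(f"pics/{n}0.npz",**{k:v for k,v in c.items()})
    print(n,{k:v for k,v in c.items() if k!="frame"})
E
```

```text
pics
{'time': 0.0, 'joints': array([-7.96581301e+01,  1.04005196e+01,  9.21310391e+01,  7.84563122e-04,
        7.75665222e+01, -1.18201378e+01]), 'joint_velocities': array([ 0.04939389, -0.01379394,  0.08876114, -0.01211403, -0.04805375,
        0.03367634]), 'joint_torque': array([-1.29732434e-04, -4.33869159e+01, -3.41849756e+01,  7.03943311e-02,
        3.86264920e-02, -1.24710523e-04]), 'tcp_pos': array([ 0.21682889, -0.53198268,  0.23782882]), 'tool_rot': array([[-2.94155486e-04,  3.77223781e-01, -9.26122094e-01],
       [ 1.68642364e-03, -9.26120630e-01, -3.77223720e-01],
       [-9.99998535e-01, -1.67279662e-03, -3.63735638e-04]]), 'contact_force': array([-0.35834733, -0.32798941, -0.70856611]), 'wrist_torque': array([ 0.00182297, -0.00874385,  0.02089418]), 'opening': 0.0882909949117863}
scene {'K': array([[360.30804187,   0.        , 259.07596625],
       [  0.        , 360.30804187, 187.44359857],
       [  0.        ,   0.        ,   1.        ]]), 'T': array([[ 0.72805719, -0.52028451,  0.44635945,  1.05411796],
       [ 0.68543717,  0.56240667, -0.46246581, -0.59907431]
[... 364 characters left out ...]
[-0.99970159, -0.02204113, -0.01053198, -0.04567133],
       [-0.01468387,  0.19765035,  0.9801626 ,  1.74507369],
       [ 0.        ,  0.        ,  0.        ,  1.        ]])}
wrist {'K': array([[342.87732494,   0.        , 255.32519104],
       [  0.        , 342.87732494, 191.23618737],
       [  0.        ,   0.        ,   1.        ]]), 'T_tool_cam': array([[ 4.33371429e-04,  2.90457981e-01, -9.56887649e-01,
        -1.45867741e-01],
       [ 9.99999829e-01, -5.02174496e-04,  3.00464495e-04,
         4.89764056e-04],
       [-3.93252262e-04, -9.56887616e-01, -2.90458149e-01,
        -7.50625328e-02],
       [ 0.00000000e+00,  0.00000000e+00,  0.00000000e+00,
         1.00000000e+00]])}
```

View pics/scene0.png

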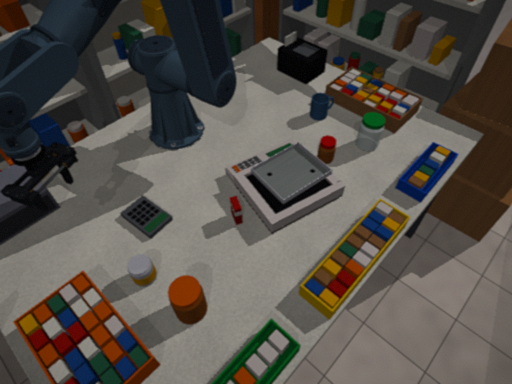

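View pics/top0.png

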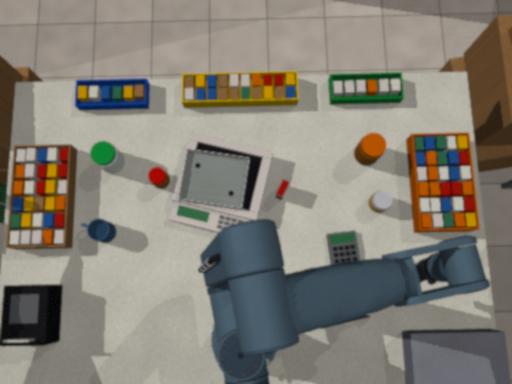

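```bash
python3 - <<'E'
import cv2
a=cv2.imread("pics/top0.png")[125:245,140:300];cv2.imwrite("pics/top0c.png",cv2.resize(a,None,fx=5,fy=5,interpolation=cv2.INTER_CUBIC))
a=cv2.imread("pics/scene0.png")[130:240,215:355];cv2.imwrite("pics/scene0c.png",cv2.resize(a,None,fx=5,fy=5,interpolation=cv2.INTER_CUBIC))
E
```

```text
(no output)
```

View pics/top0c.png

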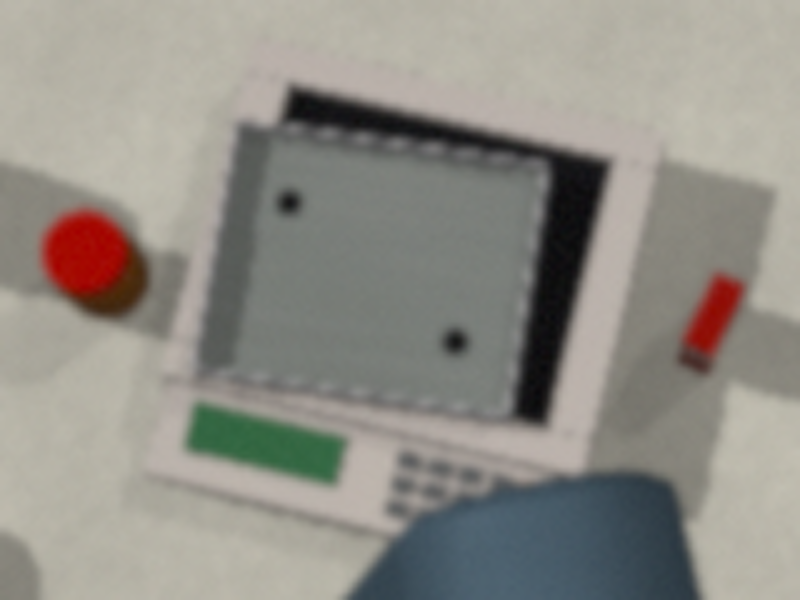

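View pics/scene0c.png

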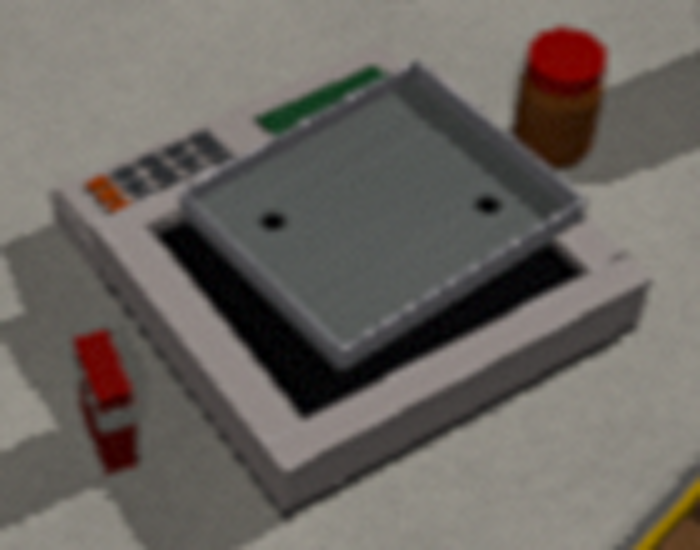

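```bash
cat > h.py <<'E'
import numpy as np,cv2
def ray(K,T,uv,z):
    d=np.array([(uv[0]-K[0,2])/K[0,0],-(uv[1]-K[1,2])/K[1,1],-1.])
    d=T[:3,:3]@d;o=T[:3,3];return o+d*(z-o[2])/d[2]
def proj(K,T,P):
    p=T[:3,:3].T@(np.asarray(P)-T[:3,3]);return np.array([K[0,0]*p[0]/-p[2]+K[0,2],K[1,1]*-p[1]/-p[2]+K[1,2]])
def wristT(s,c):
    T=np.eye(4);T[:3,:3]=s["tool_rot"];T[:3,3]=s["tcp_pos"];return T@c["T_tool_cam"]
E
python3 - <<'E'
from h import *
for n,off,well,pan,holes in (("top",(140,125),[(290,88),(610,160),(548,425)],[(240,125),(550,160),(512,415),(197,372)],[(289,203),(455,341)]),
 ("scene",(215,130),[(155,230),(305,412),(583,268)],[(185,205),(343,350),(583,208),(415,68)],[(273,221),(488,204)])):
    c=np.load(f"pics/{n}0.npz")
    f=lambda l,z:[ray(c["K"],c["T"],(p[0]/5+off[0],p[1]/5+off[1]),z)[:2].round(4) for p in l]
    print(n,"well",f(well,.065),"\npan",f(pan,.087),"\nholes",f(holes,.069))
E
```

```text
top well [array([0.6757, 0.1478]), array([ 0.6181, -0.0762]), array([ 0.432 , -0.0291])] 
pan [array([0.6434, 0.18  ]), array([ 0.6133, -0.0344]), array([ 0.436 , -0.0052]), array([0.4702, 0.2084])] 
holes [array([0.5914, 0.148 ]), array([0.4911, 0.0336])]
scene well [array([ 0.4378, -0.0254]), array([ 0.6188, -0.0716]), array([0.6776, 0.1487])] 
pan [array([ 0.4512, -0.0082]), array([ 0.6142, -0.0304]), array([0.6543, 0.1755]), array([0.4806, 0.2059])] 
holes [array([0.4951, 0.0342]), array([0.5952, 0.1487])]
```

Emit:
apply_moves(targets="-1 0 -5 -6.5 -10 0 0; -1 0 -10 -13 -20 0 0; -1 0 -15 -19 -30 0 0; -1 0 -18 -23 -40 0 0; -1 0 -21 -27 -50 0 0; -1 0 -24 -31 -60 0 0; -1 0 -27 -35 -70 0 0; -1 0 -30 -38 -80 0 0")

```text
time: 1.15
tcp_pos: [0.4564, -0.1086, 0.2385]
tool_rot: [[0.0, 0.976, 0.218], [0.001, 0.218, -0.976], [-1.0, 0.0, -0.001]]
contact_force: [0.3, 0.1, 0.1]
opening: 0.0884
```

Emit:
apply_moves(targets="-1 0 2.5 -2.5 -10 0 0; -1 0 5 -5 -20 0 0; -1 0 7.5 -7.5 -30 0 0; -1 0 9 -9.5 -40 0 0; -1 0 11 -12 -50 0 0; -1 0 13.2 -14.3 -60 0 0; -1 0 13.2 -14.3 -63 0 0; -1 0 13.2 -14.3 -63 0 0")

```text
time: 2.15
tcp_pos: [0.5539, 0.06, 0.2383]
tool_rot: [[-0.001, 0.249, 0.968], [0.001, 0.968, -0.249], [-1.0, 0.001, -0.001]]
contact_force: [0.5, 0.2, -0.7]
opening: 0.0881
```

```bash
cat > look.py <<'E'
import sys
from h import *
from rig import arm
def look(tag,names=("wrist",)):
    for n in names:
        s=arm.read_state();c=arm.capture(n)
        T=wristT(s,c) if n=="wrist" else c["T"]
        cv2.imwrite(f"pics/{n}{tag}.png",c["frame"][:,:,::-1]);np.savez(f"pics/{n}{tag}.npz",K=c["K"],T=T)
    s=arm.read_state();print(s["time"],s["tcp_pos"].round(4),s["tool_rot"].round(3).tolist(),s["contact_force"].round(2),s["opening"])
if __name__=="__main__": look(sys.argv[1],sys.argv[2].split(",") if len(sys.argv)>2 else ("wrist",))
E
python3 look.py 1 wrist,top
```

```text
2.25 [0.5539 0.0595 0.2385] [[-0.0, 0.251, 0.968], [0.001, 0.968, -0.251], [-1.0, 0.001, -0.001]] [-0.32 -0.41 -0.29] 0.08831392302862354
```

View pics/wrist1.png

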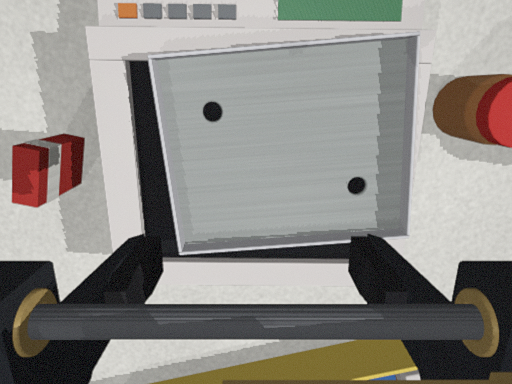

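```bash
python3 - <<'E'
from h import *
a=cv2.imread("pics/wrist1.png")
cv2.imwrite("pics/w1a.png",cv2.resize(a[20:280,80:240],None,fx=4,fy=2.3,interpolation=cv2.INTER_CUBIC)[:600])
cv2.imwrite("pics/w1b.png",cv2.resize(a[225:285,140:360],None,fx=3.6,fy=8,interpolation=cv2.INTER_CUBIC))
g=cv2.cvtColor(a,cv2.COLOR_BGR2GRAY)
c=np.load("pics/wrist1.npz")
m=(g<60).astype(np.uint8);n,l,st,ce=cv2.connectedComponentsWithStats(m)
for i in range(1,n):
    if 100<st[i,4]<900:print(st[i],ce[i],ray(c["K"],c["T"],ce[i],.069).round(4))
E
```

```text
[476  77  36  68 704] [488.19886364 109.22869318] [0.5516 0.2762 0.069 ]
[203 102  19  19 275] [211.98909091 111.12      ] [0.4915 0.0359 0.069 ]
[ 42 134  42  54 708] [ 72.28672316 154.16384181] [ 0.4967 -0.1009  0.069 ]
[ 14 144  35  28 305] [ 38.25901639 154.77704918] [ 0.4893 -0.1317  0.069 ]
[348 177  17  17 215] [356.02790698 185.06046512] [0.5919 0.1496 0.069 ]
```

View pics/w1a.png

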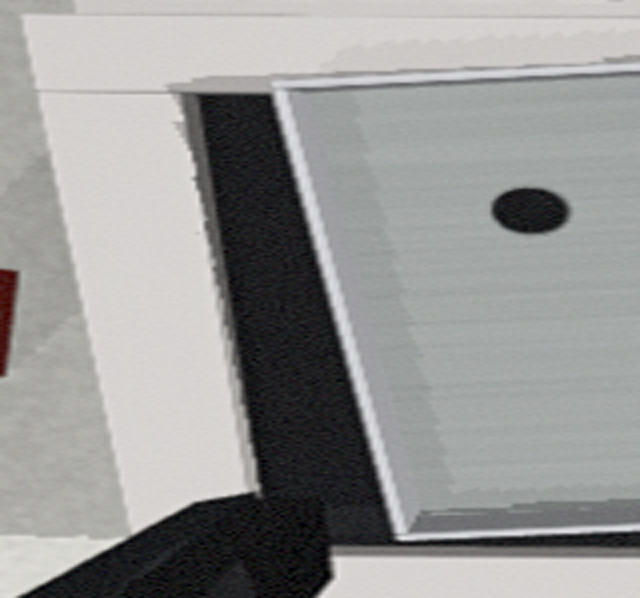

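View pics/w1b.png

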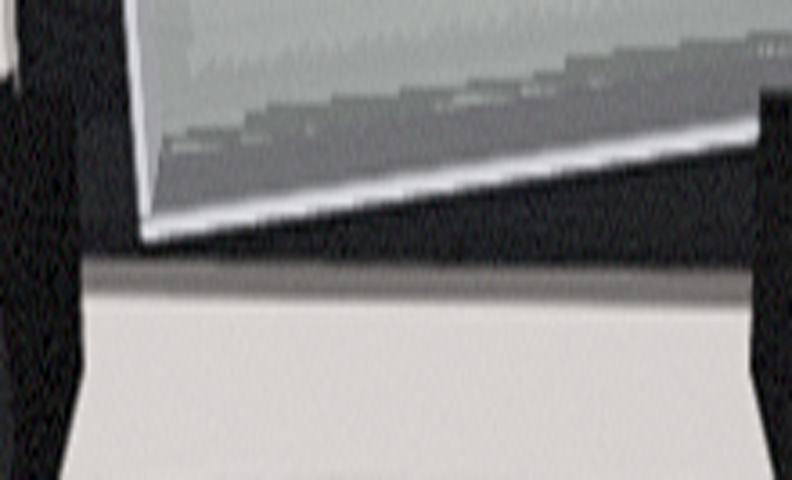

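```bash
python3 - <<'E'
from h import *
c=np.load("pics/wrist1.npz");R=lambda p,z:ray(c["K"],c["T"],p,z)[:2]
f=lambda x,y:(80+x/4,20+y/2.3)
L1,L2=R(f(170,92),.065),R(f(255,470),.065)
B1,B2=R((163.6,261.6),.065),R((348.3,263.5),.065)
H1,H2=R(f(22,15),.065),R(f(130,525),.065)
T1=R(f(40,90),.065);T2=R((429,62),.065)
ang=lambda a,b:np.degrees(np.arctan2(*(b-a)[::-1]))
print("L",ang(L1,L2),"B",ang(B1,B2)-90,"H",ang(H1,H2),T1,T2)
th=np.radians((ang(L1,L2)+ang(B1,B2)-90)/2);print(np.degrees(th))
for th in (th,np.radians(-14.3)):
    ex=np.array([np.cos(th),np.sin(th)]);ey=np.array([-ex[1],ex[0]])
    xp=(B1+B2)@ex/2;ym=(L1+L2)@ey/2;print("T x",T1@ex-xp,L1@ex-xp,"H y",(H1@ey-ym),(H2@ey-ym))
    C=(xp-.098)*ex+(ym+.118)*ey;print("center",C)
    ha=np.array([.5919,.1496]);hb=np.array([.4915,.0359]);d=ha-hb
    yaw=ang(hb,ha)-np.degrees(np.arctan2(130,80));pc=(ha+hb)/2
    print("len",np.linalg.norm(d),"yaw rel",yaw-np.degrees(th),"off",(pc-C)@ex,(pc-C)@ey,pc)
E
```

```text
L -12.92442525182112 B -15.116289616202621 H -14.977700696968709 [ 0.42284039 -0.05491462] [0.49863416 0.23090623]
-14.02035743401187
T x -0.198549306377508 -0.19765502976529453 H y -0.02969077284073708 -0.03314995231953946
center [0.5561681  0.06398965]
len 0.1516833873566911 yaw rel 4.182534655502707 off -0.02100476484642895 0.024398434953946387 [0.5417  0.09275]
T x -0.19784718583305883 -0.19709049917457744 H y -0.03019729867092038 -0.03264609927819459
center [0.55616037 0.0638793 ]
len 0.1516833873566911 yaw rel 4.462177221490837 off -0.021143365447638517 0.02440446699244616 [0.5417  0.09275]
```

Emit:
apply_moves(targets="-1 4 -0.5 -1.2 0.4 0 0; -1 9 -0.5 -1.2 0.4 0 0; -1 12 -0.5 -1.2 0.4 0 0; -1 14 -0.5 -1.2 0.4 0 0; -1 15.5 -0.5 -1.2 0.4 0 0; -1 16.3 -0.5 -1.2 0.4 0 0; -1 16.4 -0.5 -1.2 0.4 0 0; -1 16.4 -0.5 -1.2 0.4 0 0")

```text
time: 3.25
tcp_pos: [0.5415, 0.0579, 0.0752]
tool_rot: [[0.001, 0.258, 0.966], [0.001, 0.966, -0.258], [-1.0, 0.001, 0.0]]
contact_force: [0.8, 0.4, -0.1]
opening: 0.0883
```

```bash
python3 look.py 2 wrist,scene
```

```text
3.35 [0.5415 0.0579 0.0753] [[0.001, 0.257, 0.966], [0.001, 0.966, -0.257], [-1.0, 0.001, 0.001]] [-0.12  0.59  0.2 ] 0.08800951326579487
```

View pics/wrist2.png

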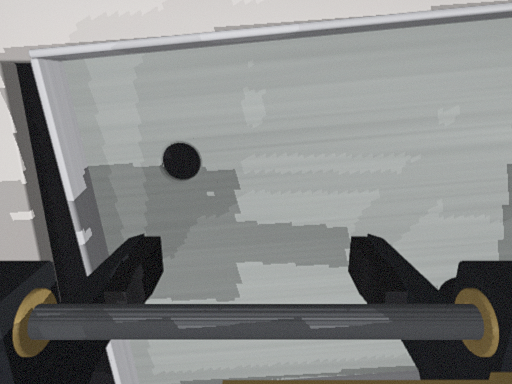

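Emit:
apply_moves(targets="-1 0.1 -0.6 0 0 0 0; -1 0.1 -1.1 0 0 0 0; -1 0.1 -1.5 0 0 0 0; -1 0.1 -1.9 0 0 0 0; -1 0.1 -2.3 0 0 0 0; -1 0.1 -2.7 0 0 0 0; -1 0.1 -3.1 0 0 0 0; -1 0.1 -3.4 0 0 0 0")

```text
time: 4.35
tcp_pos: [0.5327, 0.0248, 0.0742]
tool_rot: [[0.001, 0.258, 0.966], [0.001, 0.966, -0.258], [-1.0, 0.002, 0.001]]
contact_force: [-0.3, 3.9, 1.2]
opening: 0.088
```

```bash
python3 look.py 3 wrist,scene,top;  python3 - <<'E'
import cv2
a=cv2.imread("pics/scene3.png")[130:240,215:355];a=cv2.resize(a,None,fx=5,fy=5,interpolation=cv2.INTER_CUBIC)
cv2.imwrite("pics/scene3c.png",a)
E
```

```text
4.5 [0.5327 0.0246 0.0742] [[0.001, 0.258, 0.966], [0.001, 0.966, -0.258], [-1.0, 0.001, 0.0]] [0.57 2.11 0.8 ] 0.08827070787299239
```

View pics/wrist3.png

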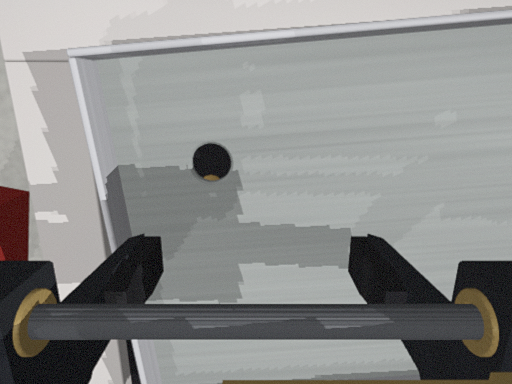

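View pics/scene3c.png

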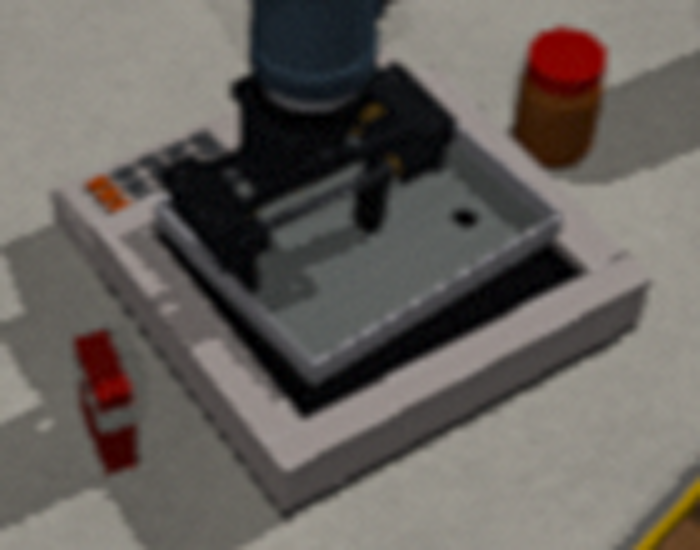

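```bash
cat > meas.py <<'E'
import sys
from h import *
th=np.radians(-14.9);ex=np.array([np.cos(th),np.sin(th)]);ey=np.array([-ex[1],ex[0]]);C=np.array([.5562,.0639])
def S(p): p=np.asarray(p)[:2]-C; return 1000*np.array([p@ex,p@ey])
def hole(img,npz,guess,z=.069,r=20):
    g=cv2.cvtColor(cv2.imread(img),cv2.COLOR_BGR2GRAY);c=np.load(npz)
    m=(g<75).astype(np.uint8);n,l,st,ce=cv2.connectedComponentsWithStats(m)
    i=min(range(1,n),key=lambda i:np.hypot(*(ce[i]-guess))+1e3*(st[i,4]<20))
    cn,_=cv2.findContours((l==i).astype(np.uint8),cv2.RETR_EXTERNAL,cv2.CHAIN_APPROX_NONE)
    (x,y),rr=cv2.minEnclosingCircle(cn[0]);return (x,y),rr,S(ray(c["K"],c["T"],(x,y),z))
E
python3 - <<'E'
from meas import *
print(hole("pics/wrist3.png","pics/wrist3.npz",(212,160)),hole("pics/wrist2.png","pics/wrist2.npz",(182,161)),hole("pics/wrist1.png","pics/wrist1.npz",(212,111)))
c=np.load("pics/wrist3.npz");R=lambda p,z:S(ray(c["K"],c["T"],p,z))
a,b=R((70,53),.087),R((500,14),.087);print(a,b,np.degrees(np.arctan2(*(b-a)[::-1]))-90)
p=R((211,179),.065);print("pin edge",p)
s=hole("pics/scene3.png","pics/scene3.npz",(308,173));print("hole a scene",s)
print("tcp",S((.5327,.0246)))
E
```

```text
((211.34295654296875, 161.6895294189453), 19.39820098876953, array([-55.53909031, -63.87290518])) ((181.0369110107422, 161.1140899658203), 19.321674346923828, array([-55.58461745, -43.46628432])) ((212.23553466796875, 111.16941833496094), 9.723631858825684, array([-55.27739336, -43.47642476]))
[ -99.35471448 -111.07029363] [-112.12197756   41.70588398] 4.777017750208827
pin edge [-46.44404065 -64.85573895]
hole a scene ((307.5, 173.0), 2.6926822662353516, array([14.75185215, 70.55758252]))
tcp [-12.60451909 -44.02120056]
```

Emit:
apply_moves(targets="-1 0 -0.2 0 0 0 0; -1 0 -0.4 0 0 0 0; -1 0 -0.4 0 0 0 0; -1 0 0.3 0 0 0 0; -1 -3 0.3 0 0 0 0; -1 -6 1 0 0 0 0; -1 -9 2 0 0 0 0; -1 -9 2 0 0 0 0")

```text
time: 5.5
tcp_pos: [0.5397, 0.044, 0.1667]
tool_rot: [[0.006, 0.257, 0.966], [-0.0, 0.966, -0.257], [-1.0, 0.001, 0.006]]
contact_force: [-0.1, -0.0, 0.1]
opening: 0.0881
```

```bash
python3 look.py 4 wrist,scene
```

```text
5.6 [0.5375 0.0438 0.1637] [[0.0, 0.257, 0.966], [0.0, 0.966, -0.257], [-1.0, 0.0, 0.0]] [-0.91 -0.24  0.07] 0.08799150405179772
```

View pics/wrist4.png

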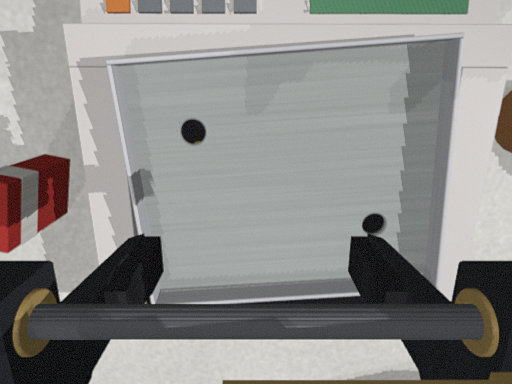

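```bash
python3 - <<'E'
from meas import *
_,_,b=h=hole("pics/wrist4.png","pics/wrist4.npz",(193,131));print(h)
_,_,a=h=hole("pics/wrist4.png","pics/wrist4.npz",(373,222));print(h)
d=a-b;print(np.hypot(*d),"yaw",np.degrees(np.arctan2(d[1],d[0]))-58.39,"centre",(a+b)/2, "tcp",S((.5375,.0438)))
E
```

```text
((193.0, 131.0), 12.206655502319336, array([-55.54320203, -67.52508199]))
((358.0, 316.5), 8.01570987701416, array([98.72668413, 62.51828572]))
201.76837031099743 yaw -18.2604457420937 centre [21.59174105 -2.50339814] tcp [-12.90286354 -24.23254243]
```

Emit:
apply_moves(targets="-1 0 1 -4 0 0 0; -1 0 2 -8 0 0 0; -1 0 2.4 -11 0 0 0; -1 0 2.4 -12.5 0 0 0; -1 0 2.4 -12.5 0 0 0; -1 4 2.4 -12.5 0 0 0; -1 6 2.4 -12.5 0 0 0; -1 7 2.4 -12.5 0 0 0")

```text
time: 6.6
tcp_pos: [0.4231, 0.0986, 0.0924]
tool_rot: [[-0.001, 0.258, 0.966], [0.0, 0.966, -0.258], [-1.0, -0.0, -0.001]]
contact_force: [-0.5, 0.3, 0.8]
opening: 0.088
```

```bash
python3 look.py 5 scene; python3 -c "
from meas import *
from rig import arm
s=arm.read_state();print(S(s['tcp_pos']),s['tcp_pos'])"
```

```text
6.65 [0.4227 0.0987 0.0919] [[-0.002, 0.258, 0.966], [0.0, 0.966, -0.258], [-1.0, -0.0, -0.002]] [-0.72  0.84 -0.46] 0.08777211370250633
[-138.0061468   -0.7100011] [0.4226516  0.09869978 0.09186367]
```

View pics/scene5.png

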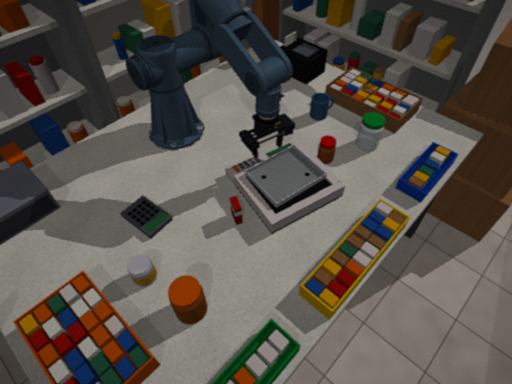

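Emit:
apply_moves(targets="-1 1.8 0 0 0 0 0; -1 2.3 0 0 0 0 0; -1 2.3 0 0.8 0 0 0; -1 2.3 0 1.3 0 0 0; -1 2.3 0 1.7 0 0 0; -1 2.3 0 2.1 0 0 0; -1 2.3 0 2.5 0 0 0; -1 2.3 0 2.8 0 0 0")

```text
time: 7.65
tcp_pos: [0.4491, 0.0917, 0.069]
tool_rot: [[-0.004, 0.258, 0.966], [0.001, 0.966, -0.258], [-1.0, -0.0, -0.004]]
contact_force: [-7.0, 1.9, 5.6]
opening: 0.0882
```

```bash
cat > see.py <<'E'
import sys
from look import *
from meas import S
t=sys.argv[1];look(t,("wrist","scene","top"))
s=arm.read_state();print(S(s['tcp_pos']))
a=cv2.imread(f"pics/scene{t}.png")[130:240,215:355];b=cv2.imread(f"pics/top{t}.png")[130:230,160:290]
w=cv2.imread(f"pics/wrist{t}.png")
o=np.zeros((600,800,3),np.uint8)
r=lambda i,w_,h_:cv2.resize(i,(w_,h_),interpolation=cv2.INTER_CUBIC)
o[:280,:356]=r(a,356,280);o[290:564,:356]=r(b,356,274);o[:330,360:]=r(w,440,330)
cv2.imwrite(f"pics/all{t}.png",o)
E
python3 see.py 6
```

```text
7.8 [0.4496 0.0915 0.069 ] [[-0.003, 0.258, 0.966], [0.0, 0.966, -0.258], [-1.0, -0.0, -0.003]] [-4.32  2.13  3.41] 0.08847676400837583
[-110.15556772   -0.72827479]
```

View pics/all6.png

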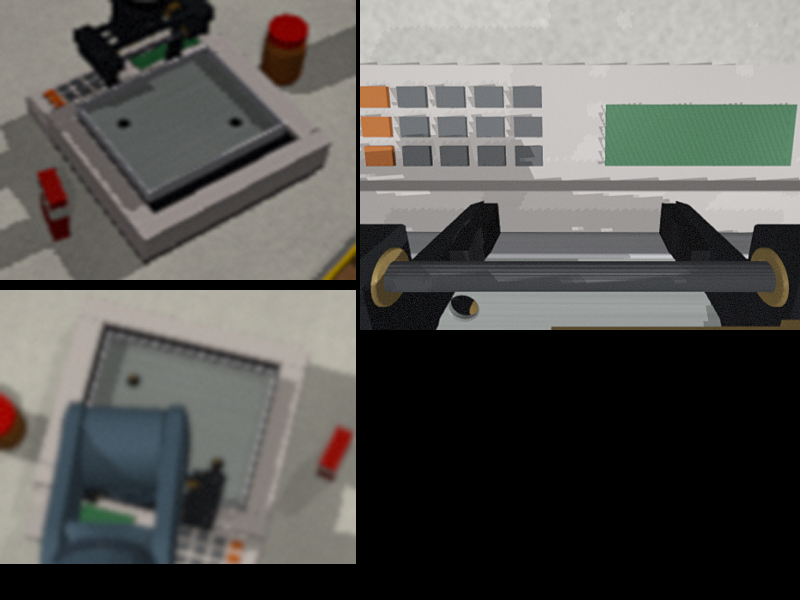

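```bash
python3 - <<'E'
from meas import *
a=cv2.imread("pics/wrist6.png");cv2.imwrite("pics/w6.png",cv2.resize(a[200:384,60:460],None,fx=2,fy=3,interpolation=cv2.INTER_CUBIC))
a=cv2.imread("pics/top6.png");cv2.imwrite("pics/t6.png",cv2.resize(a[135:225,175:285],None,fx=6,fy=6,interpolation=cv2.INTER_CUBIC))
E
```

```text
(no output)
```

View pics/w6.png

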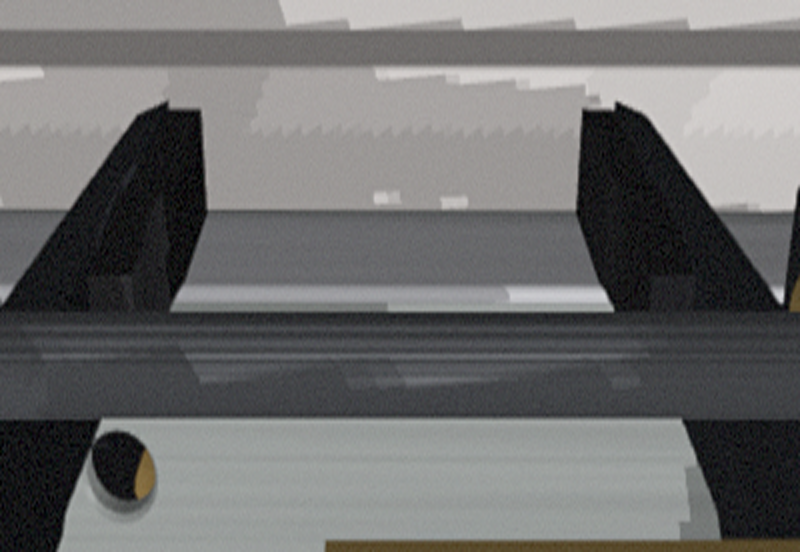

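View pics/t6.png

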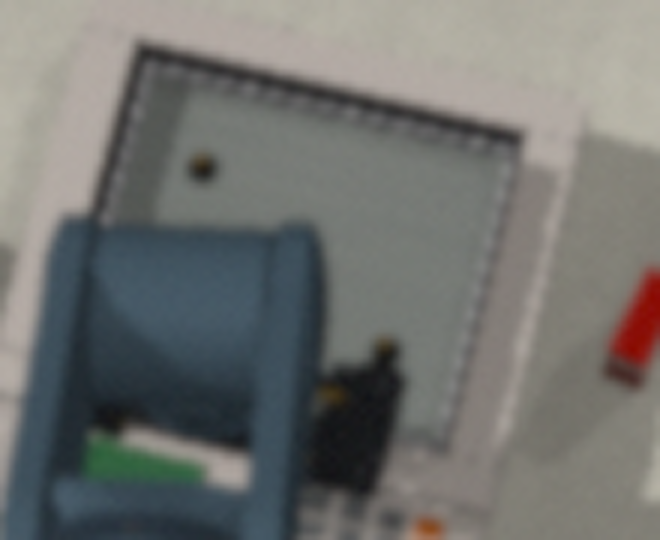

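```bash
python3 - <<'E'
from meas import *
w=np.load("pics/wrist6.npz");t=np.load("pics/top6.npz")
for q in((124,470),(124,465)): print("b",S(ray(w["K"],w["T"],(60+q[0]/2,200+q[1]/3),.069)))
print("pin left edge mid",S(ray(w["K"],w["T"],(60+138/2,200+478/3),.065)))
print("a top",S(ray(t["K"],t["T"],(175+201/6,135+165/6),.069)))
print("b top",S(ray(t["K"],t["T"],(175+387/6,135+348/6),.069)))
for q in((148,55),(520,140),(450,445)):print("rim",S(ray(t["K"],t["T"],(175+q[0]/6,135+q[1]/6),.087)))
for q in((138,42),(522,133)):print("well",S(ray(t["K"],t["T"],(175+q[0]/6,135+q[1]/6),.065)))
c0=np.load("pics/top0.npz")
print("top0 holes",[S(ray(c0["K"],c0["T"],(140+x/5,125+y/5),.069)) for x,y in((289,203),(455,341))])
E
```

```text
b [-51.46355788 -70.41676478]
b [-52.51972422 -70.29798196]
pin left edge mid [-46.06110652 -68.76188393]
a top [31.89345824 56.88791585]
b top [-47.54145934 -74.26158852]
rim [ 84.17022281 100.61169865]
rim [  85.29487511 -120.55205233]
rim [ -96.19899921 -123.5591143 ]
well [ 96.05037381 112.40014659]
well [  95.27242969 -119.60570775]
top0 holes [array([12.39042124, 90.32327754]), array([-55.10774753, -46.01398479])]
```

Emit:
apply_moves(targets="-1 0 0 -0.7 0 0 0; -1 -3 0 -0.7 0 0 0; -1 -6 0 0 0 0 0; -1 -7 1.5 5 0 0 0; -1 -7 3.1 9 0 0 0; -1 -7 3.1 10.5 0 0 0; -1 -7 3.1 10.5 0 0 0; -1 -7 3.1 10.5 0 0 0")

```text
time: 8.8
tcp_pos: [0.5577, 0.0943, 0.1382]
tool_rot: [[-0.004, 0.258, 0.966], [0.0, 0.966, -0.258], [-1.0, -0.001, -0.004]]
contact_force: [-0.6, 0.9, -0.5]
opening: 0.0876
```

```bash
python3 see.py 7
```

```text
8.95 [0.5582 0.0944 0.1387] [[-0.003, 0.258, 0.966], [0.0, 0.966, -0.258], [-1.0, -0.0, -0.003]] [-0.12  0.61 -0.15] 0.0883310014496337
[-5.911766   29.99074596]
```

View pics/wrist7.png

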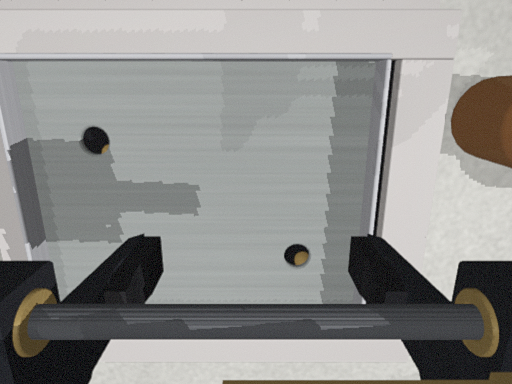

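```bash
python3 - <<'E'
from meas import *
a=cv2.imread("pics/wrist7.png")
o=np.hstack([cv2.resize(a[120:165,70:125],(400,327),interpolation=cv2.INTER_CUBIC),cv2.resize(a[235:280,270:325],(400,327),interpolation=cv2.INTER_CUBIC)])
cv2.imwrite("pics/w7.png",o)
w=np.load("pics/wrist7.npz")
for z in(.062,.069): print([S(ray(w["K"],w["T"],q,z)) for q in((96,140),(297,255))])
print("pin",[S(ray(w["K"],w["T"],q,.065)) for q in((105,150),(302,258))])
for P in((40,65),(-40,-65)):
    print(proj(w["K"],w["T"],np.r_[C+ex*P[0]/1e3+ey*P[1]/1e3,.065]))
E
```

```text
[array([-48.90523793, -73.79460832]), array([33.58016723, 59.24600053])]
[array([-49.90645318, -70.54301117]), array([29.98231703, 58.30948837])]
pin [array([-42.88903649, -67.46315124]), array([34.39289067, 62.47005074])]
[305.24499953 265.08395752]
[109.37150966 154.42803144]
```

View pics/w7.png

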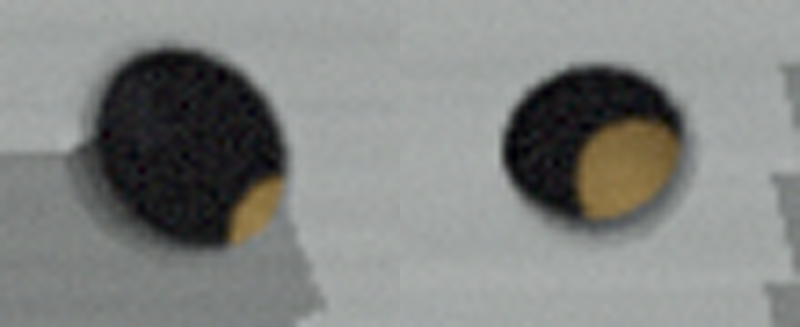

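Emit:
apply_moves(targets="-1 3 0 -0.4 0 0 0; -1 5.5 0 -0.4 0 0 0; -1 6.45 0 -0.4 0 0 0; -1 6.45 0.5 -0.4 0 0 0; -1 6.45 1 -0.4 0 0 0; -1 6.45 1.3 -0.4 0 0 0; -1 6.45 1.55 -0.4 0 0 0; -1 6.45 1.75 -0.4 0 0 0")

```text
time: 9.95
tcp_pos: [0.5591, 0.1117, 0.0753]
tool_rot: [[-0.002, 0.258, 0.966], [-0.001, 0.966, -0.258], [-1.0, -0.002, -0.002]]
contact_force: [-2.2, -7.1, 4.9]
opening: 0.0878
```

```bash
python3 see.py 8
```

```text
10.1 [0.5593 0.1119 0.0753] [[-0.002, 0.258, 0.966], [-0.001, 0.966, -0.258], [-1.0, -0.001, -0.002]] [-2.06 -5.01  4.22] 0.08801384990324165
[-9.3506061  47.22295578]
```

View pics/wrist8.png

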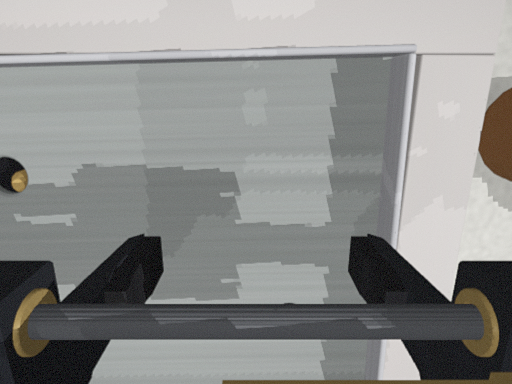

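Emit:
apply_moves(targets="-1 0 -0.6 0 0 0 0; -1 -3 -0.8 0 0 0 0; -1 -6 -2 -2 0 0 0; -1 -9 -3 -5 0 0 0; -1 -9 -4 -6 0 0 0; -1 -9 -4.7 -6 0 0 0; -1 -9 -4.7 -6 0 0 0; -1 -9 -4.7 -6 0 0 0")

```text
time: 11.1
tcp_pos: [0.4895, 0.0819, 0.1645]
tool_rot: [[-0.003, 0.258, 0.966], [-0.0, 0.966, -0.258], [-1.0, -0.001, -0.003]]
contact_force: [0.1, -0.2, -0.8]
opening: 0.0884
```

```bash
python3 see.py 9
```

```text
11.25 [0.4895 0.0821 0.1649] [[-0.003, 0.258, 0.966], [-0.0, 0.966, -0.258], [-1.0, -0.001, -0.002]] [ 0.15  0.84 -0.63] 0.08771315012106913
[-69.11658141   0.46077513]
```

View pics/wrist9.png

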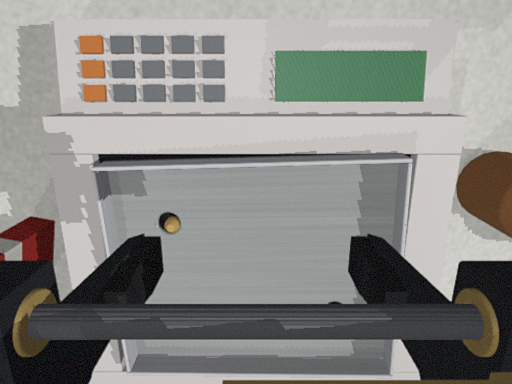

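```bash
python3 - <<'E'
from meas import *
a=cv2.imread("pics/wrist9.png")
o=np.zeros((600,800,3),np.uint8)
o[:300]=cv2.resize(a[130:380,60:460][:125],(800,300),interpolation=cv2.INTER_CUBIC)
s=cv2.imread("pics/scene9.png")[140:230,225:350];o[300:,:410]=cv2.resize(s,(410,300),interpolation=cv2.INTER_CUBIC)
s=cv2.imread("pics/top9.png")[135:225,175:285];o[300:,420:]=cv2.resize(s,(380,300),interpolation=cv2.INTER_CUBIC)
cv2.imwrite("pics/c9.png",o)
E
```

```text
(no output)
```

View pics/c9.png

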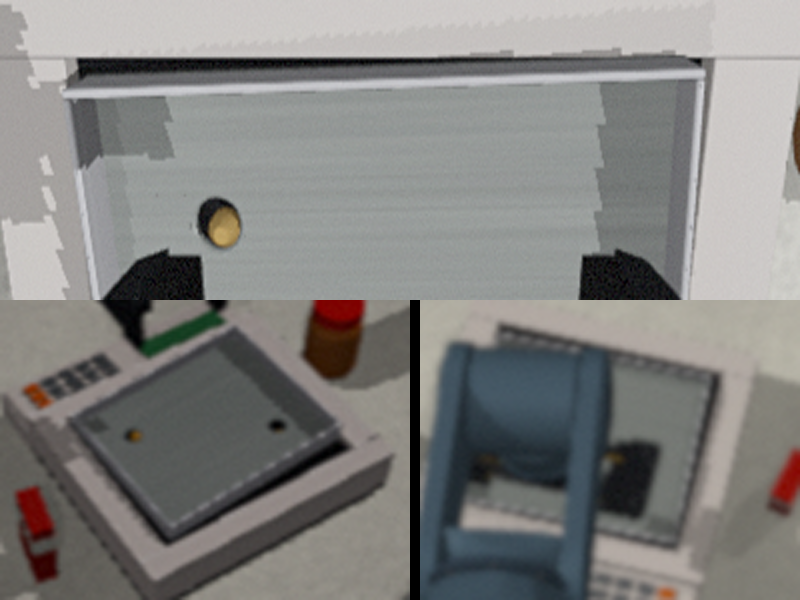

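Emit:
apply_moves(targets="-1 0 0 -3 0 0 0; -1 0 0 -5.4 0 0 0; -1 4 0 -5.4 0 0 0; -1 8 0 -5.4 0 0 0; -1 9.6 0 -5.4 0 0 0; -1 9.6 0 -4.6 0 0 0; -1 9.6 0 -4.2 0 0 0; -1 9.6 0 -3.9 0 0 0")

```text
time: 12.25
tcp_pos: [0.4523, 0.0922, 0.0697]
tool_rot: [[-0.002, 0.258, 0.966], [-0.0, 0.966, -0.258], [-1.0, -0.001, -0.002]]
contact_force: [-3.6, 2.2, 0.5]
opening: 0.0884
```

Emit:
apply_moves(targets="-1 0 0 0.2 0 0 0; -1 0 0 0.4 0 0 0; -1 0 0 0.5 0 0 0")

```text
time: 12.62
tcp_pos: [0.4575, 0.0908, 0.0699]
tool_rot: [[-0.001, 0.258, 0.966], [-0.0, 0.966, -0.258], [-1.0, -0.001, -0.001]]
contact_force: [-1.9, 1.2, 1.0]
opening: 0.0883
```

```bash
python3 see.py 10
```

```text
12.775 [0.4572 0.0909 0.0697] [[-0.002, 0.258, 0.966], [-0.0, 0.966, -0.258], [-1.0, -0.001, -0.002]] [-0.25 -0.31  0.34] 0.08776262554869275
[-102.60617245    0.60195502]
```

View pics/all10.png

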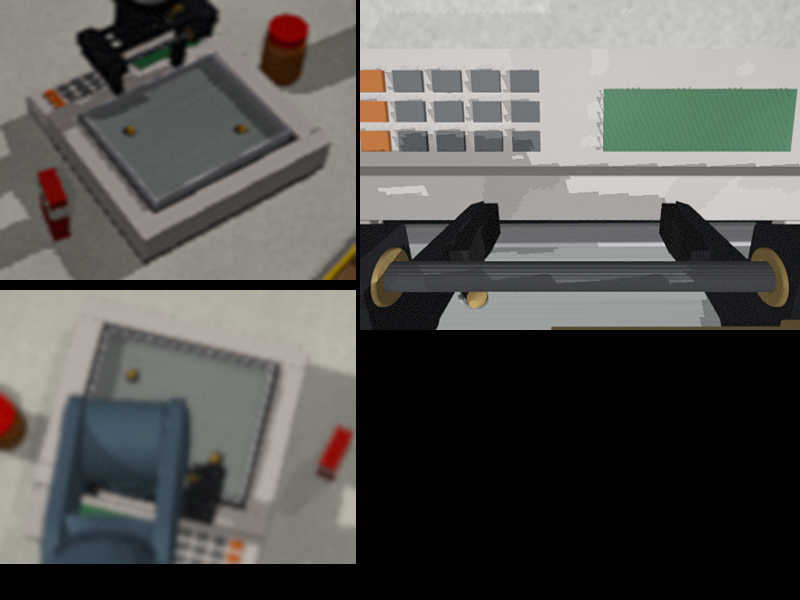

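Emit:
apply_moves(targets="-1 0 0 -1 0 0 0; -1 -4 0 -1 0 0 0; -1 -9 0 0 0 0 0; -1 -13 0 3 0 0 0; -1 -15 0 7 0 0 0; -1 -15 0 8 0 0 0; -1 -15 0 8 0 0 0; -1 -15 0 8 0 0 0")

```text
time: 13.78
tcp_pos: [0.5327, 0.0708, 0.2178]
tool_rot: [[-0.005, 0.258, 0.966], [0.0, 0.966, -0.258], [-1.0, -0.001, -0.005]]
contact_force: [-0.3, -0.4, -0.3]
opening: 0.088
```

```bash
python3 see.py 11;python3 - <<'E'
from meas import *
o=np.zeros((600,800,3),np.uint8)
s=cv2.imread("pics/scene11.png")[140:230,225:350];o[:288,:400]=cv2.resize(s,(400,288),interpolation=cv2.INTER_CUBIC)
s=cv2.imread("pics/top11.png")[135:225,175:285];o[300:,:370]=cv2.resize(s,(370,300),interpolation=cv2.INTER_CUBIC)
s=cv2.imread("pics/wrist11.png")[60:330,70:440];o[:312,400:]=cv2.resize(s,(400,312),interpolation=cv2.INTER_CUBIC)
cv2.imwrite("pics/c11.png",o)
E
```

```text
13.925 [0.5336 0.0707 0.2188] [[-0.003, 0.257, 0.966], [0.0, 0.966, -0.257], [-1.0, -0.001, -0.003]] [ 0.34 -0.68 -0.92] 0.08813087419621561
[-23.60332504   0.72356786]
```

View pics/c11.png

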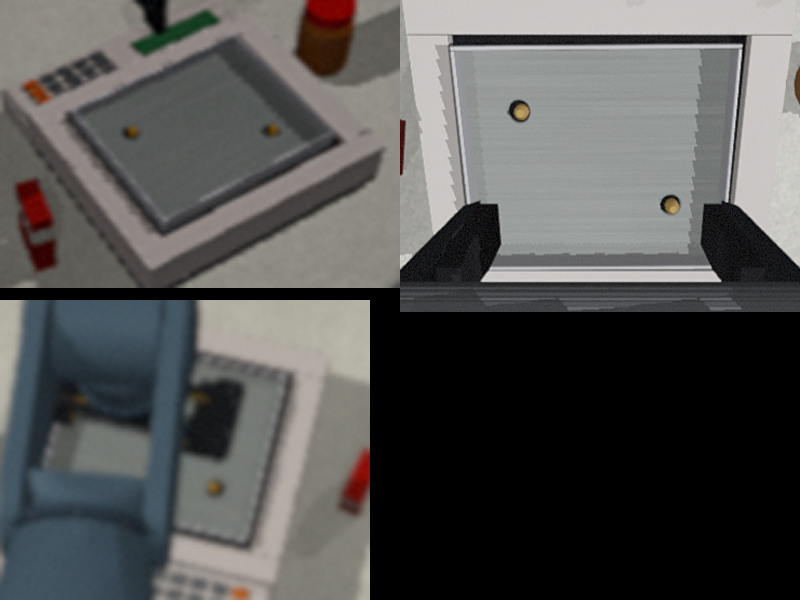

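View pics/wrist11.png

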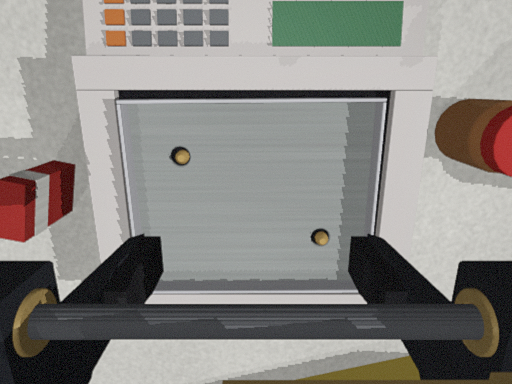

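```bash
python3 - <<'E'
from meas import *
a=cv2.imread("pics/wrist11.png")
o=np.zeros((600,800,3),np.uint8)
o[:300,:400]=cv2.resize(a[85:145,105:185],(400,300),interpolation=cv2.INTER_CUBIC)
o[:300,400:]=cv2.resize(a[85:145,330:410],(400,300),interpolation=cv2.INTER_CUBIC)
o[300:,:]=cv2.resize(a[225:305,130:360],(800,300),interpolation=cv2.INTER_CUBIC)
cv2.imwrite("pics/c11b.png",o)
s=cv2.imread("pics/scene11.png")[148:220,235:345];cv2.imwrite("pics/s11.png",cv2.resize(s,None,fx=7,fy=7,interpolation=cv2.INTER_CUBIC))
E
```

```text
(no output)
```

View pics/c11b.png

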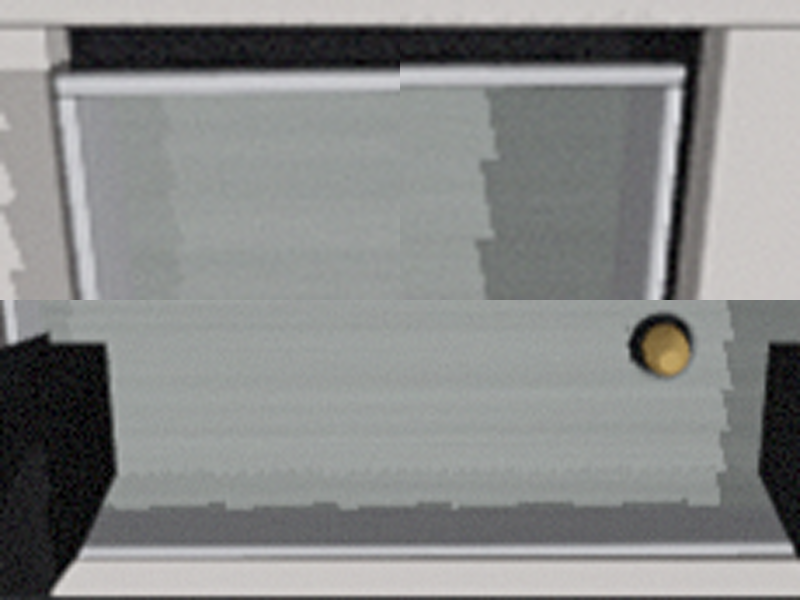

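View pics/s11.png

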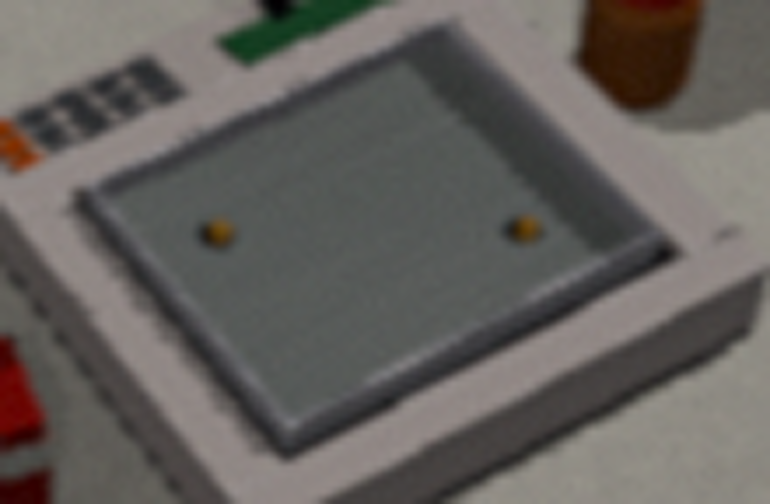

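```bash
python3 - <<'E'
from meas import *
w=np.load("pics/wrist11.npz");R=lambda q,z:S(ray(w["K"],w["T"],q,z))
for z in(.077,.082,.087):
    a,b=R((116.6,100),z),R((387,98.4),z);c=R((256,293),z)
    print(z,"width",np.hypot(*(b-a)),"xlen",c[0]-(a+b)[0]/2,a,b,c,"yaw",np.degrees(np.arctan2(*(b-a)[::-1]))-90)
# well at same rows, z .065
a,b=R((118.6,90.4),.065),R((394.5,90.4),.065);print("well -x corners",a,b,np.hypot(*(b-a)))
# holes
for z in(.059,.064,.069):
    h,_,_=hole("pics/wrist11.png","pics/wrist11.npz",(181,156)),0,0
    A,B=R((130+661*230/800,225+45*80/300),z),R((181,156.5),z);print(z,A,B,np.hypot(*(A-B)),(A+B)/2)
# pin tops/hole in scene: triangulation of pins vs rim corner
s=np.load("pics/scene11.npz")
def tri(p,q):
    out=[]
    for c,u in((w,p),(s,q)):
        o=c["T"][:3,3];d=ray(c["K"],c["T"],u,0)-o;d/=np.linalg.norm(d);out.append((o,d))
    A=sum(np.eye(3)-np.outer(d,d) for o,d in out);bb=sum((np.eye(3)-np.outer(d,d))@o for o,d in out);return np.linalg.solve(A,bb)
f=lambda x,y:(235+x/7,148+y/7)
for n,p,q in(("TL",(116.6,100),f(82,195)),("TR",(387,98.4),f(450,25)),("pin a",(130+667*230/800,225+50*80/300),f(530,227)),("pin b",(182,157),f(222,232))):
    P=tri(p,q);print(n,P.round(4),S(P))
w0=np.load("pics/wrist1.npz");s0=np.load("pics/scene0.npz");w,s=w0,s0
for n,p,q in(("TL0",(150,56.5),(215+185/5,130+203/5)),("TR0",(419,33.5),(215+415/5,130+66/5))):print(n,tri(p,q))
E
```

```text
0.077 width 218.76358312968162 xlen 179.48686433241744 [ -90.12358247 -112.12197572] [-91.3799641  106.63799961] [88.73509105  0.85441907] yaw 0.3290573291294123
0.082 width 214.95367103310295 xlen 176.3609822006017 [ -90.27219086 -110.16265246] [-91.50669177 104.78747361] [85.47154089  0.8461839 ] yaw 0.3290573291294123
0.087 width 211.14375893652425 xlen 173.23510006878604 [ -90.42079925 -108.2033292 ] [-91.63341944 102.93694761] [82.20799072  0.83794872] yaw 0.3290573291293981
well -x corners [ -97.53616898 -114.25150766] [-97.53887947 116.64391154] 230.89541922424544
0.059 [38.47212623 62.76558324] [-40.35053027 -66.80311982] 151.6610035244429 [-0.93920202 -2.01876829]
0.064 [36.22483572 61.74322261] [-41.30606089 -65.7020852 ] 149.17555568143618 [-2.54061258 -1.9794313 ]
0.069 [33.97754521 60.72086198] [-42.2615915  -64.60105059] 146.6901078384294 [-4.14202315 -1.9400943 ]
TL [ 0.44   -0.0247  0.0672] [ -89.46318096 -115.52622436]
TR [0.4971 0.1953 0.0644] [-90.92565867 111.72739336]
pin a [0.6125 0.1167 0.0575] [40.86946089 65.46820455]
pin b [0.5017 0.0106 0.0573] [-38.97319558 -65.49537897]
TL0 [0.43802484 0.00044855 0.07403577]
TR0 [0.47305558 0.21845088 0.07638803]
```

Emit:
apply_moves(targets="-1 -4 0 -2 0 0 0; -1 -8 0 -5 0 0 0; -1 -11 0 -8 0 0 0; -1 -12 0 -11 0 0 0; -1 -12 0 -13 0 0 0; -1 -12 0 -13 0 0 0; -1 -12 0 -13 0 0 0")

```text
time: 14.8
tcp_pos: [0.4087, 0.104, 0.339]
tool_rot: [[-0.003, 0.257, 0.966], [-0.0, 0.966, -0.257], [-1.0, -0.001, -0.003]]
contact_force: [0.3, -0.6, -0.3]
opening: 0.0882
```

```bash
python3 see.py 12; python3 - <<'E'
import cv2,numpy as np
a=cv2.imread("pics/scene0.png").astype(int);b=cv2.imread("pics/scene12.png").astype(int)
cv2.imwrite("pics/d12.png",np.clip(abs(a-b)*2,0,255).astype(np.uint8))
E
```

```text
14.95 [0.4088 0.1039 0.3388] [[-0.004, 0.258, 0.966], [-0.0, 0.966, -0.258], [-1.0, -0.001, -0.004]] [0.47 0.27 0.1 ] 0.08864103337424015
[-152.71389536    0.74086947]
```

View pics/wrist12.png

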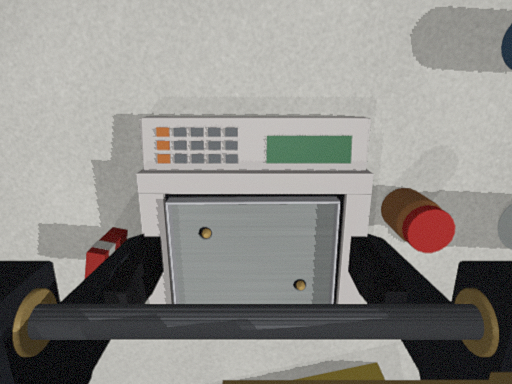

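View pics/d12.png

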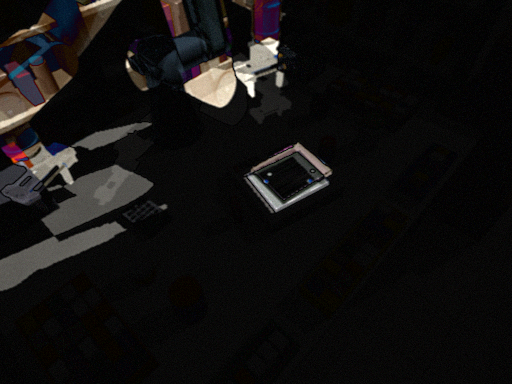

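```bash
python3 - <<'E'
import cv2
s=cv2.imread("pics/scene12.png")[145:225,230:345];cv2.imwrite("pics/s12.png",cv2.resize(s,None,fx=6.9,fy=6.9,interpolation=cv2.INTER_CUBIC))
E
```

```text
(no output)
```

View pics/s12.png

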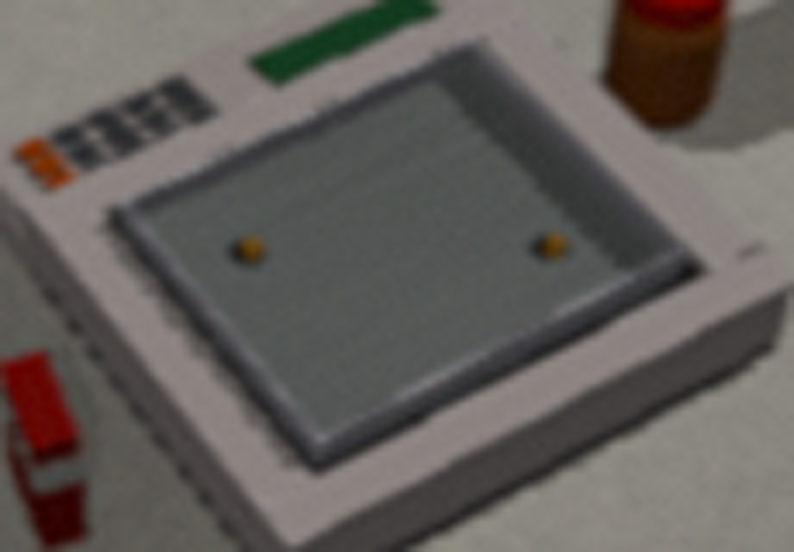

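```bash
python3 - <<'E'
from meas import *
s=np.load("pics/scene12.npz")
W=lambda x,y,z:np.r_[C+ex*x/1e3+ey*y/1e3,z]
f=lambda P:((proj(s["K"],s["T"],P)-[230,145])*6.9).round(0)
for x,y in((90,-110),(90,110),(-90,110),(-90,-110)): print(x,y,[f(W(x-1,y-2,z)) for z in(.077,.082,.087)])
print("housing corners",f(W(125,-150,.065)),f(W(125,150,.065)), "pins",f(W(40,65,.065)),f(W(-40,-65,.065)))
E
```

```text
90 -110 [array([316., 438.]), array([316., 431.]), array([316., 425.])]
90 110 [array([688., 246.]), array([689., 240.]), array([691., 233.])]
-90 110 [array([473.,  31.]), array([474.,  24.]), array([475.,  17.])]
-90 -110 [array([118., 195.]), array([118., 188.]), array([117., 181.])]
housing corners [289. 543.] [797. 274.] pins [555. 234.] [251. 237.]
```

Emit:
apply_moves(targets="-1 3 0 5 0 0 0; -1 5 0 10 0 0 0; -1 7 0 15 0 0 0; -1 8 0 19 0 0 0; -1 8 0 22 0 0 0; -1 8 0 22 0 0 0; -1 8 0 22 0 0 0; -1 8 0 22 0 0 0")

```text
time: 15.95
tcp_pos: [0.6204, 0.0475, 0.2581]
tool_rot: [[-0.004, 0.257, 0.966], [0.0, 0.966, -0.257], [-1.0, -0.001, -0.004]]
contact_force: [-0.6, 0.3, -1.0]
opening: 0.0879
```

```bash
python3 look.py 13 wrist; python3 - <<'E'
import cv2
s=cv2.imread("pics/wrist13.png")[:290,70:440];cv2.imwrite("pics/w13.png",cv2.resize(s,(740,580),interpolation=cv2.INTER_CUBIC))
E
```

```text
16.0 [0.6204 0.0475 0.2583] [[-0.004, 0.257, 0.966], [-0.0, 0.966, -0.257], [-1.0, -0.001, -0.004]] [-0.41 -0.66  0.23] 0.08827307157331477
```

View pics/w13.png

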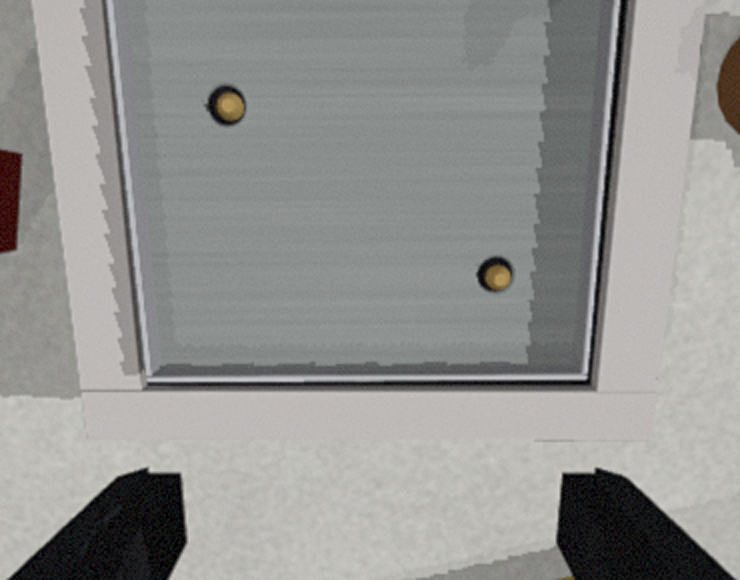

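```bash
python3 - <<'E'
from meas import *
w=np.load("pics/wrist13.npz");R=lambda q,z:S(ray(w["K"],w["T"],(70+q[0]/2,q[1]/2),z))
for z in(.077,.082):
    a,b=R((147,384),z),R((589,382),z);print(z,a,b,np.hypot(*(b-a)))
    a,b=R((126,200),z),R((607,200),z);print("  mid",a,b)
a,b=R((144,390),.065),R((596,390),.065);print("well",a,b,np.hypot(*(b-a)))
for z in (.059,.064):
  A,B=R((495,274),z),R((227,105),z);print(z,np.hypot(*(A-B)),A,B)
E
```

```text
0.077 [  90.69207022 -111.27858723] [ 89.6129442  108.97369031] 220.2549211111626
  mid [   1.99071975 -112.67482435] [  1.98317026 109.27353767]
0.082 [  89.18263928 -109.57234875] [ 88.11999948 107.31505188] 216.89000381461204
  mid [   1.83641272 -110.94725503] [  1.82897857 107.61031835]
well [  97.56308517 -117.23241928] [ 97.52070407 116.97526967] 234.2076927830134
0.059 151.8836244968824 [38.43988964 62.6209582 ] [-40.51852494 -67.12573408]
0.064 149.68420605690088 [37.76580842 61.72001829] [-40.04921369 -66.14781925]
```

Emit:
apply_moves(targets="-1 -3 0 -5 0 0 0; -1 -6 0 -10 0 0 0; -1 -8 0 -15 0 0 0; -1 -8 0 -19 0 0 0; -1 -8 0 -22 0 0 0; -1 -8 0 -22 0 0 0; -1 -8 0 -22 0 0 0; -1 -8 0 -22 0 0 0")

```text
time: 17.0
tcp_pos: [0.4089, 0.1039, 0.3391]
tool_rot: [[-0.004, 0.258, 0.966], [-0.0, 0.966, -0.258], [-1.0, -0.001, -0.004]]
contact_force: [-0.5, 0.7, -0.8]
opening: 0.0882
```

```bash
python3 -c "
from rig import arm
s=arm.read_state();print(s['time'],s['tcp_pos'],s['contact_force']);print(arm.hand_in())"
```

```text
17.0 [0.40887462 0.10390017 0.33905086] [-0.45834277  0.66878877 -0.8283915 ]
the job is handed in; nothing more can be done
None
```

The pan is seated over both pins and lies down in the well. I handed the job in at 17.0 s with the arm drawn back and touching nothing.

I got there with four nudges and no lifting. I pushed towards -y from inside the pan, then towards +x from behind with both fingers, which also squared it up. A small +y correction from inside followed, then a last +x push, after which the contact force fell to zero.

**Last checks:**
- **Pins:** both show through the holes.
- **Height, +x edge:** the rim measures 220.3 mm wide at the seated rim height of 77 mm (220 expected).
- **Height, -x edge:** the rim measures 218.8 mm there at the same height.
- **Height, floor:** the holes are 151.9 mm apart at seated floor height (152.6 expected).
- **Squareness:** the pan was about 0.3° off the scale's axes.
- **Bystanders:** comparing the counter picture with the first one shows only shadow changes and the pan and arm. I took that comparison before the final overhead look and retreat, both high above the counter.

**One disagreement:** in the scene camera, the pan corners and pins sit about 1.5 pixels off my prediction. The shift is nearly common to all of them (about 1 pixel less at one corner), so I put it down to calibration. The close wrist views, which I trusted for the heights, fit a flat, fully seated pan.

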